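# Drive home the loose slotted screw of a coffee grinder

## Task

The hopper is off the coffee grinder and one of the three big slotted screws on top of it has worked loose: its head stands up nearly level with the rim of its boss, while the other two lie deep. Take the stubby flat driver out of its wooden block, turn that screw clockwise with it until it stops, fully home, and put the driver back in its block, upright and let go. Turn the screw only with the driver, not with the fingers, and leave the other things on the worktop where they are.

Things in the scene. Friction and masses are not known exactly. Their poses are not given: they have to be found in the camera images.
- grinder: grey metal grinding head, fixed: round, 140 mm across, 75 mm high; origin: centre of its underside, z up. A chute at its -x side reaches 101 mm from the axis, up to 56 mm high. On its flat top stand three round bosses, one per screw, 43 mm from the axis at 0, 120 and -120 degrees from its x axis, rims 90 mm above the worktop. A burr cone in the middle stays below the rims.
- screw (a joint): turn of the loose screw, rad, clockwise seen from above: 0 fully out, 2.2 home, a hard stop; starts at 0 to 0.6. Its slot floor is 85 mm above the worktop at 0 (head face 4 mm higher) and sinks 2.6 mm per rad, 5.7 mm in all, more than the slot's depth, so the blade must follow it. Turning takes about 0.08 N m, a blade rubbing on the face at under 10 N does not turn it; it stays where left.
- driver: flat driver, about 100 g, 116 mm long; origin: middle of the blade's end; x along the blade's width, y its thickness, z up to the handle. Blade 14 mm wide, 3 mm thick; 9 mm shank; guard disc 34 mm across from 50 to 55 mm; black handle 26 mm square from 55 to 112 mm, flats facing x and y. Starts upright in the block, blade down, any yaw.
- block: wooden block, fixed, 76 (x) by 64 (y) mm, 55 mm high; origin: centre of its underside. One round upright hole, 20 mm across and right through, in the middle of its top. With the driver home its guard rests on the top and its blade's end is 5 mm above the worktop.
- boss_loose: the fixed boss round the loose screw (any of the three places): 32 mm across, 15 mm high, bore 22 mm; origin: centre of its underside on the screw's axis, 75 mm above the worktop. The screw's steel head is 20 mm across; its slot, 5.6 mm wide and 4 mm deep, runs right across it and may point any way, which no reading tells: look, or feel for it. Tight screws lie 7 mm below the rim.
- mug: bystander, loose: green and white mug 101 mm high; origin at the centre of its underside
- tape_roll: bystander, loose: roll of beige tape, 104 mm across, 25 mm high; origin at the centre of its underside
- marker: bystander, loose: white marker pen with a black cap, 135 mm long, lying; origin at its underside, in the middle
- tea_light: bystander, loose: tea light in a thin cup, 38 mm across, 15 mm high; origin at the centre of its underside

How it is judged:
By the outcome, as a careful person would: the job done as asked, in the order asked, and still so for the second after the job is handed in, with the robot touching nothing.
It also fails if it takes over 72 s, if anything falls off the work surface, if the arm or the gripper's body presses on something with over 40 N, if the wrist force passes 120 N, or if a joint passes its speed limit or range.

## Robot

A 6-joint arm with a two-finger parallel gripper is mounted at the origin on a cart in front of the work surface, level with it; the furniture and walls round the work are solid. World frame = base frame: x ahead of the robot, y to its left, z up, the work surface at z = 0. Lengths are in m, angles in rad, forces in N, time in s.
With the tool pointing down it reaches from about 0.225 to 0.875 m from the base axis. Payload 3.4 kg.
Tool frame: the origin (TCP) lies on the centre line of the jaws, within the pads' length; the fingertips stand 22 mm ahead of it and the grasp point (between the pads) lies 3 mm ahead of it; z points along the fingers, y is the line along which they close (so a half turn about z gives the same grasp; the last joint's range is limited). The gripper opens to 85 mm and grips with 20 to 120 N. Pads are 22 mm wide; open, the fingers measure 114 mm over their backs; the gripper's body (76 mm by 85 mm) begins 54 mm behind the grasp point. The pads swing forward as they close: fully open they stand 13 mm farther back than shut.
Start: joints at [1.228, 0.276, 1.505, -0, 1.361, -0.121], TCP at [0.127, 0.561, 0.215] pointing down, gripper open.
Joint ranges: [-2.89, 2.89], [-0.75, 2.08], [0.22, 2.7], [-1.18, 4.32], [0.11, 2.71], [-2.7, 2.7]. Speed limits (rad/s): [2.57, 2.57, 3.14, 3.14, 3.14, 3.14].

## Interface

Orientations are given as a unit quaternion [w, x, y, z].
In Python, from rig import manip gives the robot as it stands.
- The arm moves only by the shell command python3 steer.py 'ROWS' [OPENING] [FORCE]. ROWS is rows parted by semicolons, their numbers by spaces, 1 to 5 of them, each of 4 numbers: dx, dy, dz in m, then a turn about the tool's z in rad; each row shifts and turns the commanded pose from where the row before left it, along the tool's axes as they then stand; what a row does not reach is not made up. A row lasts 1/12 s, in which the tool goes at most 0.0417 m and 0.125 rad, less where a joint would pass 70% of its speed; a pose out of reach is approached as far as the arm can. OPENING is the finger opening in m, set as the command begins (- or left out keeps the last). The fingers move at their own pace and stop on an object; FORCE is the grip in N (left out, the last holds). Time passes only in rows, so rows that do not move let the fingers close. It prints the time, the measured TCP pose, the force, the opening and the grip force at its end.
- manip.get_state(): the state, without advancing time (a new reading comes with each control period).
- manip.get_image(name): name is "scene" or "top" or "wrist"; returns a dict with "img" (400x640x3 uint8, red, green, blue), "camera_matrix" (3x3 intrinsics, pixels), "k1" (the pictures are not rectified: a ray, as slopes to the right and down, at radius r is drawn at 1 + k1 r^2 times it, then the intrinsics apply), "T" (4x4, takes a point from camera to world coordinates); the wrist camera has in their place "hand_eye" (4x4, takes a point from camera to tool coordinates, whose origin is the TCP and whose axes are the flange's). Camera axes: x right, y down, z forward; pixel columns grow to the right and rows downward; lengths in m; the calibration is good to about 2 mm. A picture is of the moment at which its call begins: read the wrist's pose just before it. There is no depth.
- manip.sign_off(): hands the job in; it is judged then, once.
The state is a dict: "clock": time; "qpos": joint angles; "qd": joint speeds; "effort": joint torques, N m; "position": TCP position; "ee_rot": TCP orientation; "contact_force": force on the tool from outside, world axes, zero at the start; "moment": the same for the moment, N m; "width": finger opening in m; "gripper_force": force on a finger pad.
Only numpy, scipy, OpenCV 4.12 (cv2) and the standard library are available. Lean on these libraries where they do the work, as an engineer would, in place of code of your own. Each camera call takes 0.05 s, during which the arm holds its last target. There are 200 camera calls.

## Working session

There is one attempt and no reset: what is moved stays moved. The work goes in short steps, Python scripts to look and compute and a shell command to move; the robot and the scene stay as the last step left them, time stands still between calls to the robot, and variables do not carry over. Pictures are saved under pics/ and viewed, at most 10 in all, crops included, and the job is handed in when it is done.

```bash
ls; mkdir -p pics
python3 - <<'E'
from rig import manip
import cv2,numpy as np
for n in ["scene","top"]:
    d=manip.get_image(n); cv2.imwrite(f"pics/{n}0.png",d["img"][:,:,::-1]); print(n,d["camera_matrix"],d["k1"],d["T"])
    np.savez(f"{n}0.npz",**d)
d=manip.get_image("wrist");print(d["hand_eye"],d["camera_matrix"],d["k1"])
s=manip.get_state();print(s)
E
```

```text
pics
rig.py
steer.py
scene [[431.88812221   0.         314.39208854]
 [  0.         431.88812221 194.59911339]
 [  0.           0.           1.        ]] 0.013759929324393384 [[ 0.84204813 -0.3674149   0.39491929  0.07875788]
 [-0.53899333 -0.60163596  0.58950858 -0.7262167 ]
 [ 0.02100342 -0.70925346 -0.70464061  0.91754376]
 [ 0.          0.          0.          1.        ]]
top [[486.11589261   0.         319.41950963]
 [  0.         486.11589261 193.05543234]
 [  0.           0.           1.        ]] -0.10743191226997278 [[ 0.01295993 -0.98421169  0.17652022  0.3504788 ]
 [-0.99991522 -0.01253306  0.00353302 -0.03549242]
 [-0.0012649  -0.17655104 -0.98429067  1.26030468]
 [ 0.          0.          0.          1.        ]]
[[-1.47041445e-04 -9.63083628e-01 -2.69202346e-01  6.81259175e-02]
 [ 9.99999978e-01 -1.81612809e-04  1.03516486e-04  8.94908587e-04]
 [-1.48585627e-04 -2.69202325e-01  9.63083634e-01 -1.59590237e-01]
 [ 0.00000000e+00  0.00000000e+00  0.00000000e+00  1.00000000e+00]] [[318.24692737   0.         319.74103701]
 [  0.         318.24692737 196.35422641]
 [  0.           0.           1.        ]] -0.04667837000868264
{'clock': 0.15, 'qpos': array([ 1.22801293e+00,  2.76478980e-01,  1.50584630e+00,  4.40297875e-06,
        1.36068286e+00, -1.20987954e-01]), 'qd': array([-6.90967087e-04, -2.70537249e-03, -3.12215658e-03, -3.51838289e-05,
       -1.32930245e-04, -1.39568524e-03]), 'effort': array([ 2.18393805e-03, -4.17146695e+01, -2.46030557e+01, -3.39279563e-05,
        7.57744390e-03, -6.16564080e-06]), 'position': array([0.12634742, 0.56052661, 0.21452017]), 'ee_rot': array([-1.64743319e-04,  1.10670981e-01,  9.93856847e-01, -6.88303480e-04]), 'contact_force': array([0.54784257, 0.68893651, 0.4218873 ]), 'moment': array([ 0.02088527,  0.03745013, -0.01535358]), 'gripper_force': 0.0, 'width': 0.08536533432863519}
```
View pics/scene0.png

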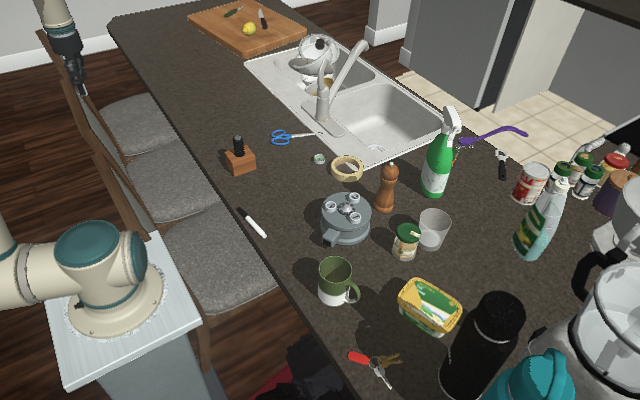

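View pics/top0.png

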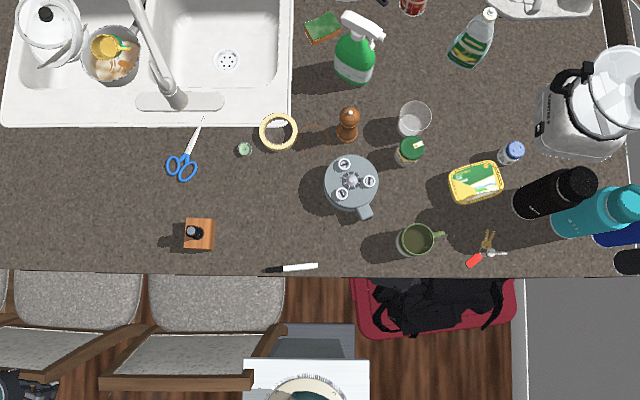

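The scene view shows the block with driver at about (239,155) and the grinder at (346,215). The top view shows them at (199,234) and (352,182). I'll enlarge both for accurate picks.

Create h.py:
```python
import numpy as np,cv2
from scipy.spatial.transform import Rotation as R
def ray(d,uv,T=None):
    T=d["T"] if T is None else T
    K=d["camera_matrix"];p=np.array([(uv[0]-K[0,2])/K[0,0],(uv[1]-K[1,2])/K[1,1]]);q=p.copy()
    for _ in range(20): q=p/(1+d["k1"]*(q@q))
    v=T[:3,:3]@np.r_[q,1];return T[:3,3],v/np.linalg.norm(v)
def atz(d,uv,z,T=None):
    o,v=ray(d,uv,T);return o+v*(z-o[2])/v[2]
def tri(rs):
    A=np.zeros((3,3));b=np.zeros(3)
    for o,v in rs: P=np.eye(3)-np.outer(v,v);A+=P;b+=P@o
    x=np.linalg.solve(A,b);return x,[np.linalg.norm(np.cross(v,x-o)) for o,v in rs]
def proj(d,X,T=None):
    T=d["T"] if T is None else T
    X=np.atleast_2d(X);c=(X-T[:3,3])@T[:3,:3];q=c[:,:2]/c[:,2:];q=q*(1+d["k1"]*(q**2).sum(1,keepdims=True))
    K=d["camera_matrix"];return q*[K[0,0],K[1,1]]+[K[0,2],K[1,2]]
def tool(s):
    q=s["ee_rot"];T=np.eye(4);T[:3,:3]=R.from_quat([q[1],q[2],q[3],q[0]]).as_matrix();T[:3,3]=s["position"];return T
def snap(name):
    from rig import manip
    s=manip.get_state();d=manip.get_image("wrist");d["T"]=tool(s)@d["hand_eye"]
    np.savez(name+".npz",**d);cv2.imwrite("pics/"+name+".png",d["img"][:,:,::-1]);return s,d
```

Run:
```python
import cv2,numpy as np
a=cv2.imread("pics/scene0.png");b=cv2.imread("pics/top0.png")
f=lambda i,x,y,w,h,s:cv2.resize(i[y:y+h,x:x+w],None,fx=s,fy=s,interpolation=cv2.INTER_CUBIC)
m=np.vstack([np.hstack([f(a,210,125,60,60,5),f(a,310,185,70,60,5)]),np.hstack([f(b,175,205,60,60,5),f(b,317,148,70,60,5)])])
cv2.imwrite("pics/m1.png",m)
```

```text
(no output)
```

View pics/m1.png

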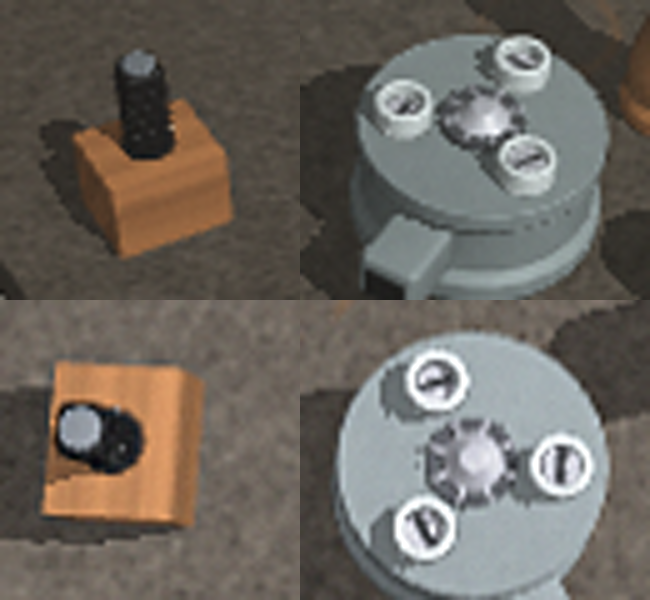

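The mosaic shows the handle top at (237.8,137.4) in scene and (191,230.6) in top, and the three bosses in both views. I'll triangulate these.

Run:
```python
from h import *
a=dict(np.load("scene0.npz"));b=dict(np.load("top0.npz"))
for n,p,q in [("drv",(237.8,137.4),(191,230.6)),("A",(354.6,196.6),(344.4,164)),("B",(330.8,205.6),(341.8,193.4)),("C",(355.4,216.6),(369.4,181)),("cone",(347,208),(351.5,180))]:
    x,e=tri([ray(a,p),ray(b,q)]);print(n,x.round(4),np.round(e,4))
s=np.load("top0.npz")
# block top corners in top image, z=.055
for c in [(60,363-300),(178,366-300),(181,523-300),(42,515-300)]: print(atz(b,(175+c[0]/5,205+c[1]/5),.055).round(4))
for n,p in [("mug",(415,240)),("marker",(291,267))]: print(n,atz(b,p,.0).round(3))
from rig import manip
print(tool(manip.get_state()).round(3))
```

```text
drv [0.4621 0.2728 0.115 ] [0.0011 0.0011]
A [ 0.6357 -0.0925  0.0837] [0. 0.]
B [ 0.5614 -0.0863  0.0832] [0. 0.]
C [ 0.5929 -0.1542  0.0851] [0.0002 0.0002]
cone [ 0.5972 -0.1108  0.0761] [0.0004 0.0004]
[0.4996 0.3015 0.055 ]
[0.499  0.2412 0.055 ]
[0.4205 0.2359 0.055 ]
[0.4231 0.3063 0.055 ]
mug [ 0.456 -0.281  0.   ]
marker [0.382 0.04  0.   ]
[[-0.976  0.22  -0.     0.126]
 [ 0.22   0.976 -0.001  0.561]
 [ 0.    -0.001 -1.     0.215]
 [ 0.     0.     0.     1.   ]]
```

```bash
python3 steer.py '-.036 -.019 0 0;-.036 -.019 0 0;-.036 -.019 0 0;-.036 -.019 0 0;-.036 -.019 0 0'; python3 steer.py '-.036 -.019 0 0;-.036 -.019 0 0;-.036 -.019 0 0;-.036 -.019 0 0;0 0 0 0'
python3 - <<'E'
from h import *
s,d=snap("w1");print(tool(s).round(4));print(proj(d,[[.462,.272,.121],[.462,.272,.055]]).round(1))
E
```

```text
clock: 0.57
position: [0.282, 0.4272, 0.215]
ee_rot: [-0.0, 0.11, 0.994, -0.0]
contact_force: [0.7, 0.4, -0.6]
width: 0.0852
gripper_force: 0.0
clock: 0.98
position: [0.4107, 0.3181, 0.2149]
ee_rot: [0.002, 0.114, 0.993, -0.001]
contact_force: [0.5, 1.3, 0.7]
width: 0.0854
gripper_force: 0.0
[[-0.974   0.2264  0.004   0.4107]
 [ 0.2264  0.974  -0.0033  0.3181]
 [-0.0047 -0.0023 -1.      0.2149]
 [ 0.      0.      0.      1.    ]]
[[281.1 259. ]
 [288.3 230.7]]
```

View pics/w1.png

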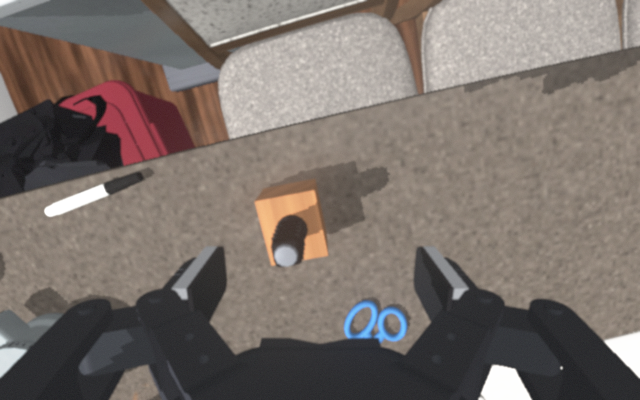

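The wrist view shows the handle's grey top at (288,255), with the block under it and its yaw not yet readable. I'll go closer.

Run:
```python
from h import *
d=dict(np.load("w1.npz"));p=atz(d,(288,255),.121);print(p)
a=dict(np.load("scene0.npz"));b=dict(np.load("top0.npz"))
print(tri([ray(a,(237.8,137.4)),ray(b,(191,230.6)),ray(d,(288,255))]))
from rig import manip
T=tool(manip.get_state());print((T[:3,:3].T@(np.array([.463,.272,.17])-T[:3,3])).round(4), T[:3,3])
```

```text
[0.45962345 0.27890776 0.121     ]
(array([0.46321524, 0.27554603, 0.11192224]), [np.float64(0.0012647088167527223), np.float64(0.002249437445708746), np.float64(0.0014639793586313232)])
[-0.0648 -0.0346  0.0449] [0.40764679 0.32036957 0.21482391]
```

```bash
python3 steer.py '-.02 -.018 .02 0;-.02 -.018 .02 0;0 0 .01 0;0 0 0 0;0 0 0 0'
python3 - <<'E'
from h import *
s,d=snap("w2");print(tool(s).round(4));print(proj(d,[[.462,.274,.121]]).round(1))
i=cv2.imread("pics/w2.png");cv2.imwrite("pics/w2c.png",cv2.resize(i[130:330,200:440],None,fx=3,fy=3,interpolation=cv2.INTER_CUBIC))
E
```

```text
clock: 1.45
position: [0.4348, 0.2798, 0.1648]
ee_rot: [-0.001, 0.11, 0.994, 0.0]
contact_force: [1.5, 0.8, 0.1]
width: 0.0854
gripper_force: 0.0
[[-9.756e-01  2.196e-01 -2.100e-03  4.348e-01]
 [ 2.196e-01  9.756e-01  4.000e-04  2.798e-01]
 [ 2.100e-03 -1.000e-04 -1.000e+00  1.648e-01]
 [ 0.000e+00  0.000e+00  0.000e+00  1.000e+00]]
[[318.9 250.5]]
```

View pics/w2c.png

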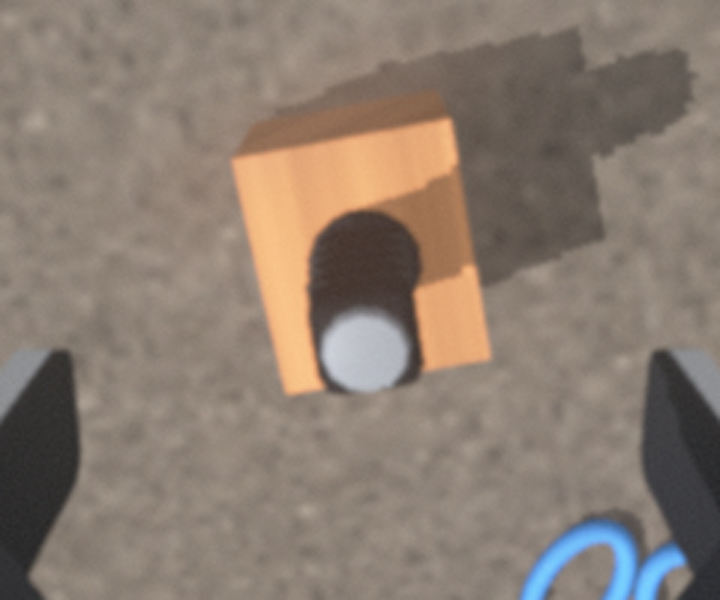

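The driver's grey cap is at about (321.4,246.4). The black handle is about 37 px wide, so its flats lie along the tool axes, and the grip will align the rest.

Run:
```python
from h import *
from rig import manip
d=dict(np.load("w2.npz"));e=dict(np.load("w1.npz"));a=dict(np.load("scene0.npz"));b=dict(np.load("top0.npz"))
print(atz(d,(321.4,246.4),.121),tri([ray(a,(237.8,137.4)),ray(b,(191,230.6)),ray(d,(321.4,246.4))]))
print(tri([ray(e,(288,255)),ray(d,(321.4,246.4))]))
# block top corners
C=[(233,157),(450,118),(490,358),(288,394)]
P=[atz(d,(200+x/3,130+y/3),.055) for x,y in C];print(np.round(P,4),np.mean(P,0))
T=tool(manip.get_state());p=atz(d,(321.4,246.4),.121);p[2]=.09;print((T[:3,:3].T@(p-T[:3,3])).round(4))
g=cv2.cvtColor(d["img"],cv2.COLOR_RGB2GRAY);print(g[244:264:2,295:350:3])
```

```text
[0.45937579 0.27640198 0.121     ] (array([0.46275616, 0.27466291, 0.11298618]), [np.float64(0.0012427923323624392), np.float64(0.001631326938334458), np.float64(0.0010004206278731874)])
(array([0.46835889, 0.27456149, 0.10135126]), [np.float64(0.00022577590398288838), np.float64(0.00022577590398282333)])
[[0.4214 0.2463 0.055 ]
 [0.424  0.3099 0.055 ]
 [0.5002 0.3073 0.055 ]
 [0.4983 0.2437 0.055 ]] [0.4609641  0.27679581 0.055     ]
[-0.0243  0.0014  0.0756]
[[203 204 204 121 139 204 204 196 192 190 187 186 183 157  76 129 185 180
  183]
 [202 205 204 146 148 207 202 197 193 188 186 184 183 171  76 116 186 180
  179]
 [202 205 205 162 152 208 202 198 192 188 189 185 183 171  69 104 187 180
  181]
 [199 204 203 178 128 203 201 196 194 190 186 185 182 164  68  84 184 181
  179]
 [198 203 205 192  92 195 198 194 192 190 186 183 183 148  64 105 177 167
  157]
 [198 203 204 195  81 171 198 194 190 188 187 183 183 107  63 112 140 137
  140]
 [193 202 206 203 107 114 185 194 192 191 187 185 154  73  75 124 130 134
  139]
 [186 203 205 202 153  73 118 181 188 187 184 165 115 101 121 140 135 139
  139]
 [171 186 173 159 140  95  81 117 147 164 155 137 130 137 142 147 135 137
  136]
 [137 131 128 133 136 144 134 123 130 135 143 148 136 137 144 144 136 131
  132]]
```

```bash
python3 steer.py '-.0236 .0012 0 0;0 0 .025 0;0 0 .025 0;0 0 .025 0;0 0 0 0'; python3 steer.py '0 0 0 0;0 0 0 0;0 0 0 0;0 0 0 0;0 0 0 0' 0 80;python3 steer.py '0 0 0 0;0 0 0 0;0 0 0 0'
```

```text
clock: 1.92
position: [0.4559, 0.275, 0.0872]
ee_rot: [-0.003, 0.11, 0.994, -0.002]
contact_force: [-0.7, -0.2, -0.1]
width: 0.0852
gripper_force: 0.0
clock: 2.33
position: [0.4602, 0.2754, 0.0919]
ee_rot: [0.001, 0.111, 0.994, 0.001]
contact_force: [-2.2, -1.1, 23.5]
width: 0.0255
gripper_force: 48.8
clock: 2.58
position: [0.4602, 0.2755, 0.0923]
ee_rot: [0.001, 0.111, 0.994, 0.001]
contact_force: [-1.0, 0.5, 7.0]
width: 0.0242
gripper_force: 73.1
```

```bash
python3 steer.py '0 0 -.02 0;0 0 -.035 0;0 0 -.035 0;0 0 -.035 0;0 0 0 0'
python3 - <<'E'
from h import *
from rig import manip
s=manip.get_state();print(tool(s).round(4),s["contact_force"],s["width"])
a=manip.get_image("scene");b=manip.get_image("top")
s,d=snap("w3")
p=s["position"]-[0,0,.087]
c=[]
for n,k in (("scene",a),("top",b)):
    np.savez(n+"1.npz",**k);u=proj(k,p-[0,0,-.03])[0].astype(int);print(n,u,proj(k,p))
    im=k["img"][u[1]-30:u[1]+30,u[0]-30:u[0]+30,::-1];c.append(cv2.resize(im,(400,400),interpolation=cv2.INTER_CUBIC))
cv2.imwrite("pics/m2.png",np.hstack(c))
E
```

```text
clock: 3.0
position: [0.4635, 0.2767, 0.2232]
ee_rot: [0.007, 0.111, 0.994, 0.004]
contact_force: [1.6, 0.6, 0.3]
width: 0.0238
gripper_force: 74.1
[[-0.9754  0.22    0.0139  0.4635]
 [ 0.2201  0.9755  0.0062  0.2767]
 [-0.0122  0.0091 -0.9999  0.2232]
 [ 0.      0.      0.      1.    ]] [1.61178772 0.59883123 0.27467347] 0.023833066574477844
scene [234 124] [[235.97080577 133.14065269]]
top [184 229] [[188.4363424  230.33194576]]
```

View pics/m2.png

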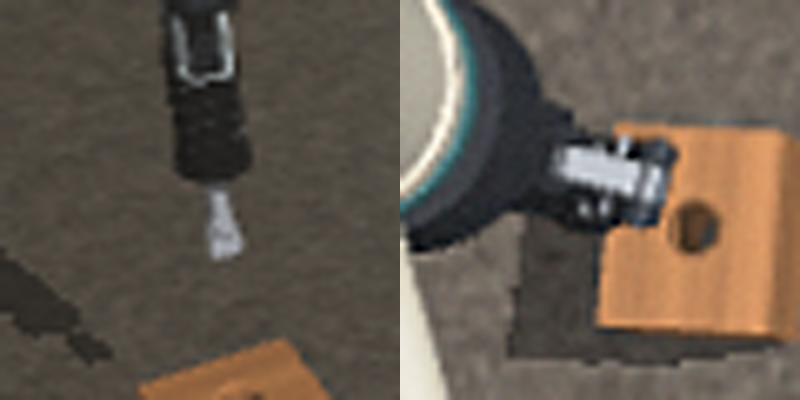

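The scene crop shows the blade flaring full-width toward the camera, so its width lies along tool x. In the top crop the block's hole is at about (197.8,233.2). Now I'll carry the driver toward the grinder and look at the screws.

```bash
python3 steer.py '-.024 -.0273 0 0;-.024 -.0273 0 0;-.024 -.0273 0 0;-.024 -.0273 0 0;-.024 -.0273 0 0'; python3 steer.py '-.024 -.0273 0 0;-.024 -.0273 0 0;-.024 -.0273 0 0;-.024 -.0273 0 0;0 0 0 0'; python3 steer.py '0 0 0 0'
python3 - <<'E'
from h import *
k=dict(np.load("top1.npz"));print("hole",atz(k,(197.8,233.2),.055))
s,d=snap("w4");print(tool(s).round(4),s["qpos"].round(3))
T=tool(s)
print("tip",proj(d,(T@np.r_[0,0,.087,1])[:3]))
q=proj(d,[[.6357,-.0925,.09],[.5614,-.0863,.09],[.5929,-.1542,.09]]);print(q)
c=q.mean(0).astype(int);x0,y0=max(c[0]-65,0),max(c[1]-60,0);print(x0,y0)
cv2.imwrite("pics/w4c.png",cv2.resize(d["img"][y0:y0+120,x0:x0+130,::-1],None,fx=5,fy=5,interpolation=cv2.INTER_CUBIC))
E
```

```text
clock: 3.57
position: [0.5455, 0.1138, 0.213]
ee_rot: [-0.002, 0.111, 0.994, -0.0]
contact_force: [0.7, 0.4, -1.0]
width: 0.0242
gripper_force: 74.1
clock: 3.98
position: [0.6183, -0.0189, 0.2121]
ee_rot: [-0.001, 0.113, 0.994, -0.002]
contact_force: [0.5, 0.0, -0.7]
width: 0.0241
gripper_force: 74.2
clock: 4.07
position: [0.6154, -0.0141, 0.2123]
ee_rot: [-0.002, 0.112, 0.994, 0.0]
contact_force: [0.3, 0.6, -0.9]
width: 0.024
gripper_force: 74.2
hole [0.46073626 0.27174516 0.055     ]
[[-9.747e-01  2.233e-01 -4.900e-03  6.154e-01]
 [ 2.233e-01  9.747e-01  8.000e-04 -1.410e-02]
 [ 5.000e-03 -3.000e-04 -1.000e+00  2.123e-01]
 [ 0.000e+00  0.000e+00  0.000e+00  1.000e+00]] [-0.136  0.342  1.415  0.     1.39  -1.482]
tip [[318.59270939 195.40349195]]
[[242.73596418 224.13196513]
 [225.63518552 145.62611566]
 [166.42207637 195.61818039]]
146 128
```

View pics/w4c.png

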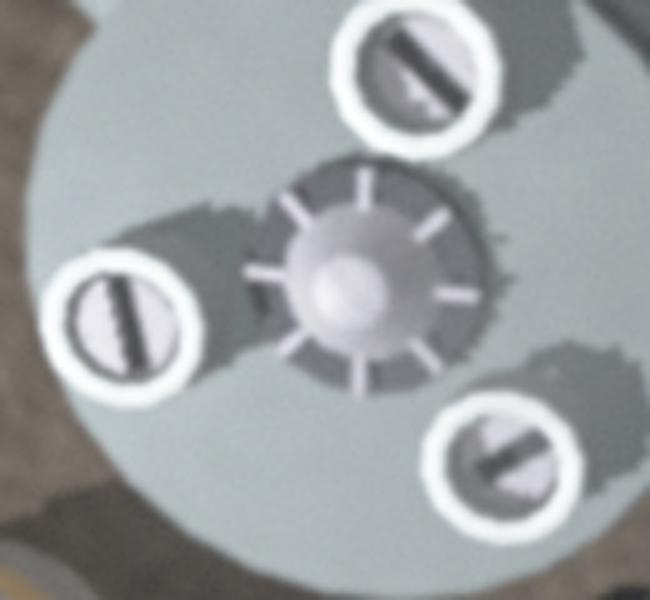

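Boss C (left) holds the loose screw: its bright head fills the bore, and the slot runs from (118,275) to (137,375) in the crop. The other two are shaded and deep. I'll fit the rim and slot numerically.

Run:
```python
from h import *
def fit(d,c,r):
    g=cv2.cvtColor(d["img"],cv2.COLOR_RGB2GRAY);x0,y0=int(c[0])-r,int(c[1])-r
    s=cv2.resize(g[y0:y0+2*r+1,x0:x0+2*r+1],None,fx=8,fy=8,interpolation=cv2.INTER_CUBIC)
    _,m=cv2.threshold(s,205 if s.max()>215 else 190,255,0)
    cs,_=cv2.findContours(m,cv2.RETR_EXTERNAL,cv2.CHAIN_APPROX_NONE);k=max(cs,key=cv2.contourArea)
    e=cv2.fitEllipse(k);f=lambda p:(np.array(p)+.5)/8-.5+[x0,y0];return f(e[0]),np.array(e[1])/8,s,f
d=dict(np.load("w4.npz"))
c,ax,s,f=fit(d,(170.6,193.2),20);print("w4",c,ax,atz(d,c,.09))
b=dict(np.load("top0.npz"));cb,axb,_,_=fit(b,(369.4,181),9);print("top",cb,axb,atz(b,cb,.09))
a=dict(np.load("scene0.npz"));ca,axa,_,_=fit(a,(355.4,216.6),8);print("scene",ca,axa,atz(a,ca,.09))
print(tri([ray(d,c),ray(b,cb),ray(a,ca)]), tri([ray(d,c),ray(b,cb)]))
# slot
yy,xx=np.mgrid[:s.shape[0],:s.shape[1]];P=(np.stack([xx,yy],-1)+.5)/8-.5+f((0,0))-f((0,0))*0
P=f(np.stack([xx,yy],-1).reshape(-1,2)).reshape(*s.shape,2)
inn=np.hypot(*(P-c).transpose(2,0,1))<9
for th in (70,90,110):
    q=P[inn&(s<th)];W=np.array([atz(d,p,.089)[:2] for p in q[::7]]);m=W.mean(0);w,v=np.linalg.eigh(np.cov((W-m).T));u=v[:,1];print(th,len(q),m,np.sqrt(w),np.degrees(np.arctan2(u[1],u[0])))
for p in [(118,275),(137,375)]: print(atz(d,(146+p[0]/5-.4,128+p[1]/5-.4),.089))
```

```text
w4 [169.54654503 193.25790596] [30.20203018 34.1711731 ] [ 0.59141733 -0.15052199  0.09      ]
top [369.02975082 180.44048023] [11.9929657  12.30489254] [ 0.59343696 -0.15291198  0.09      ]
scene [348.03172016 209.53941965] [3.46338654 4.21050739] [ 0.58810142 -0.12709409  0.09      ]
(array([ 0.5855919 , -0.1438347 ,  0.10701964]), [np.float64(0.004095484602251958), np.float64(0.008388452321612028), np.float64(0.009025255216466067)]) (array([ 0.5931971 , -0.15317533,  0.08561161]), [np.float64(0.0011372523013172746), np.float64(0.0011372523013171154)])<stdin>:18: RuntimeWarning: Mean of empty slice.
  ret = ret.dtype.type(ret / rcount)
  avg = a.mean(axis, **keepdims_kw)
  ret = um.true_divide(
<stdin>:18: RuntimeWarning: Degrees of freedom <= 0 for slice
  c *= np.true_divide(1, fact)
  c *= np.true_divide(1, fact)
Traceback (most recent call last):
ValueError: not enough values to unpack (expected 2, got 0)

During handling of the above exception, another exception occurred:

Traceback (most recent call last):
numpy.linalg.LinAlgError: 0-dimensional array given. Array must be at least two-dimensional
```

```bash
python3 steer.py '-.01 -.0345 0 0;-.01 -.0345 0 0;-.01 -.0345 0 0;-.009 -.0345 0 0;0 0 .015 -.1'; python3 steer.py '0 0 0 -.09;0 0 0 0;0 0 0 0'
python3 - <<'E'
from h import *
s,d=snap("w5");T=tool(s);print(T.round(4),s["qpos"].round(3))
print("tip",proj(d,(T@np.r_[0,0,.087,1])[:3]),"C",proj(d,[.592,-.152,.09]))
x0,y0=250,80
cv2.imwrite("pics/w5c.png",cv2.resize(d["img"][80:230,230:390,::-1],None,fx=4,fy=4,interpolation=cv2.INTER_CUBIC))
E
```

```text
clock: 4.53
position: [0.625, -0.1614, 0.2019]
ee_rot: [0.002, 0.062, 0.998, -0.003]
contact_force: [1.8, -0.5, -0.5]
width: 0.0239
gripper_force: 74.3
clock: 4.78
position: [0.623, -0.154, 0.1995]
ee_rot: [-0.001, 0.016, 1.0, 0.001]
contact_force: [-0.2, 1.0, -0.8]
width: 0.0241
gripper_force: 74.2
[[-0.9995  0.0328 -0.0016  0.623 ]
 [ 0.0328  0.9995  0.0012 -0.154 ]
 [ 0.0016  0.0011 -1.      0.1995]
 [ 0.      0.      0.      1.    ]] [-3.510e-01  3.860e-01  1.378e+00  1.000e-03  1.380e+00 -1.889e+00]
tip [[318.62487786 195.18662194]] C [[319.64328412 152.9357558 ]]
```

View pics/w5c.png

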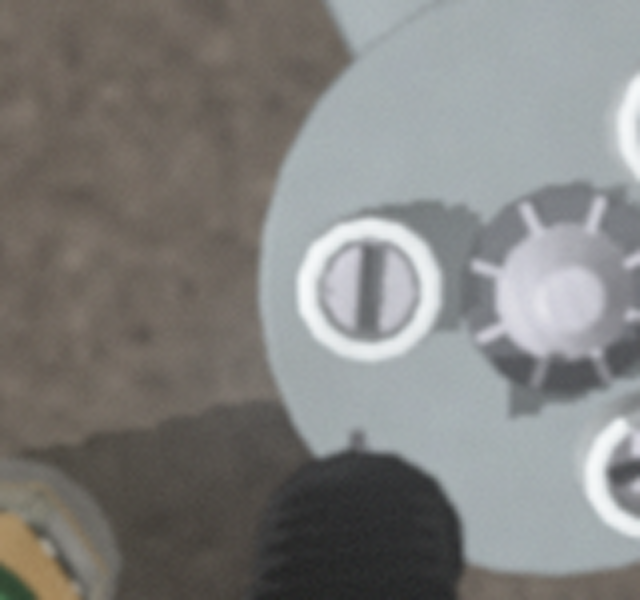

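The screw is at (369,290) in the crop, with the slot vertical in the image. The blade tip shows edge-on at (358,435), thin along the image vertical, so the blade is parallel to the slot. I'll refine both.

Run:
```python
from h import *
from rig import manip
d=dict(np.load("w5.npz"));g=cv2.cvtColor(d["img"],cv2.COLOR_RGB2GRAY)
c=np.array([321.9,152.4]);f=8;x0,y0=304,134
s=cv2.resize(g[y0:y0+38,x0:x0+38],None,fx=f,fy=f,interpolation=cv2.INTER_CUBIC)
yy,xx=np.mgrid[:s.shape[0],:s.shape[1]];P=(np.stack([xx,yy],-1)+.5)/f-.5+[x0,y0]
r=np.linalg.norm(P-c,axis=2)
W0=P[(s>200)&(r<20)&(r>12)];e=cv2.fitEllipse(cv2.convexHull(W0.astype(np.float32)));print("rim",e)
L=[]
for y in np.arange(144,161,1.):
    row=s[int((y-y0+.5)*f)];m=(np.abs(P[0,:,0]-c[0])<5);w=np.clip(150-row[m].astype(float),0,None)
    if w.sum()>0:L.append((y,(w*P[0,m,0]).sum()/w.sum()))
L=np.array(L);k=np.polyfit(L[:,0],L[:,1],1);print(L.round(1).tolist(),k)
T=tool(manip.get_state());Ti=np.linalg.inv(T)
print("state",T.round(4))
X=atz(d,e[0],.09);print(X,(Ti@np.r_[X,1]).round(4))
pts=[atz(d,(np.polyval(k,y),y),.0885) for y in (145,160)]
t=[(Ti@np.r_[p,1])[:3] for p in pts];print(np.round(t,4),"angle",np.arctan2(t[0][1]-t[1][1],t[0][0]-t[1][0]))
```

```text
rim ((321.5155944824219, 151.97459411621094), (35.30942916870117, 36.12869644165039), 95.1024398803711)
[[144.0, 322.5], [145.0, 322.4], [146.0, 322.3], [147.0, 322.2], [148.0, 322.1], [149.0, 322.0], [150.0, 322.0], [151.0, 321.9], [152.0, 321.8], [153.0, 321.8], [154.0, 321.8], [155.0, 321.8], [156.0, 321.6], [157.0, 321.5], [158.0, 321.5], [159.0, 321.4], [160.0, 321.4]] [-6.61899448e-02  3.31955644e+02]
state [[-9.995e-01  3.240e-02 -5.000e-04  6.234e-01]
 [ 3.240e-02  9.995e-01  7.000e-04 -1.540e-01]
 [ 5.000e-04  7.000e-04 -1.000e+00  2.000e-01]
 [ 0.000e+00  0.000e+00  0.000e+00  1.000e+00]]
[ 0.59123822 -0.15038992  0.09      ] [0.0322 0.0025 0.1101 1.    ]
[[0.0379 0.0032 0.1116]
 [0.0251 0.0024 0.1116]] angle 0.06486436300004274
```

```bash
python3 steer.py '.0161 .0012 0 0;.0161 .0013 0 0;0 0 .01 .065;0 0 0 0;0 0 0 0'; python3 steer.py '0 0 .006 0;0 0 .004 0;0 0 .003 0;0 0 .002 0;0 0 0 0'; python3 -c "
from h import *
from rig import manip
s=manip.get_state();print(tool(s).round(4),s['contact_force'],s['moment'])"
```

```text
clock: 5.25
position: [0.5915, -0.151, 0.1904]
ee_rot: [0.0, 0.048, 0.999, 0.0]
contact_force: [0.1, -0.0, -1.0]
width: 0.0241
gripper_force: 74.2
clock: 5.67
position: [0.5915, -0.1517, 0.1744]
ee_rot: [-0.0, 0.048, 0.999, 0.0]
contact_force: [-0.0, 0.6, -1.6]
width: 0.0243
gripper_force: 74.2
[[-9.953e-01  9.660e-02 -9.000e-04  5.915e-01]
 [ 9.660e-02  9.953e-01  9.000e-04 -1.517e-01]
 [ 1.000e-03  8.000e-04 -1.000e+00  1.744e-01]
 [ 0.000e+00  0.000e+00  0.000e+00  1.000e+00]] [-0.01741266  0.56313572 -1.62325526] [ 0.14105078 -0.02250082  0.02150887]
```

```bash
python3 steer.py '0 .001 0 0;0 0 .001 0;0 0 .001 0;0 0 0 0'; python3 steer.py '0 0 .001 0;0 0 0 0;0 0 0 0';  python3 -c "
from h import *
from rig import manip
s=manip.get_state();print(tool(s).round(4),s['contact_force'],s['moment'])"
```

```text
clock: 6.0
position: [0.5916, -0.151, 0.1731]
ee_rot: [-0.0, 0.048, 0.999, -0.0]
contact_force: [0.1, 0.2, -1.4]
width: 0.0243
gripper_force: 74.3
clock: 6.25
position: [0.5916, -0.151, 0.1722]
ee_rot: [-0.0, 0.048, 0.999, 0.0]
contact_force: [-0.4, 0.1, -1.1]
width: 0.0241
gripper_force: 74.3
[[-9.953e-01  9.670e-02 -0.000e+00  5.916e-01]
 [ 9.670e-02  9.953e-01  1.000e-04 -1.510e-01]
 [ 0.000e+00  1.000e-04 -1.000e+00  1.722e-01]
 [ 0.000e+00  0.000e+00  0.000e+00  1.000e+00]] [-0.36280629  0.1442651  -1.11508673] [-0.01038018  0.01510672 -0.03090682]
```

```bash
python3 steer.py '0 0 .001 0;0 0 0 0;0 0 0 0'; python3 steer.py '0 0 .001 0;0 0 0 0;0 0 0 0';  python3 -c "
from h import *
from rig import manip
s=manip.get_state();print(tool(s).round(4),s['contact_force'],s['moment'])"
```

```text
clock: 6.5
position: [0.5917, -0.151, 0.1712]
ee_rot: [0.0, 0.048, 0.999, 0.0]
contact_force: [-0.1, 0.1, -0.9]
width: 0.0244
gripper_force: 74.2
clock: 6.75
position: [0.5921, -0.1512, 0.1709]
ee_rot: [0.001, 0.048, 0.999, -0.0]
contact_force: [0.0, -1.2, 3.7]
width: 0.0242
gripper_force: 74.8
[[-9.953e-01  9.660e-02  1.400e-03  5.921e-01]
 [ 9.660e-02  9.953e-01 -5.000e-04 -1.512e-01]
 [-1.500e-03 -4.000e-04 -1.000e+00  1.709e-01]
 [ 0.000e+00  0.000e+00  0.000e+00  1.000e+00]] [ 0.03799466 -1.18168944  3.69996003] [-0.04123478  0.05587462 -0.02432191]
```

```bash
P='from rig import manip; s=manip.get_state(); print(s["moment"].round(3), s["contact_force"].round(1), s["qpos"][5].round(3),s["position"].round(4))'; R='0 0 .0004 .12;0 0 .0003 .12;0 0 .0003 .12;0 0 .0003 .12;0 0 .0003 .12'
python3 steer.py '0 0 .0004 .12;0 0 .0003 .12;0 0 .0003 .12;0 0 .0003 .12;0 0 .0003 .12'; python3 -c "$P"; python3 steer.py '0 0 .0003 .12;0 0 .0003 .12;0 0 .0003 .12;0 0 .0003 .12;0 0 .0003 .12'; python3 -c "$P"
```

```text
clock: 7.17
position: [0.5924, -0.1515, 0.1703]
ee_rot: [0.002, 0.344, 0.939, -0.0]
contact_force: [-1.1, -0.6, 7.9]
width: 0.0245
gripper_force: 76.1
[-0.078  0.163  0.095] [-1.1 -0.6  7.9] -1.232 [ 0.5924 -0.1515  0.1703]
clock: 7.58
position: [0.592, -0.1514, 0.1688]
ee_rot: [0.001, 0.606, 0.795, 0.0]
contact_force: [-1.1, 0.2, 7.3]
width: 0.0244
gripper_force: 76.1
[0.01  0.392 0.076] [-1.1  0.2  7.3] -0.632 [ 0.592  -0.1514  0.1688]
```

```bash
P='from rig import manip; s=manip.get_state(); print(s["moment"].round(3), s["contact_force"].round(1), s["qpos"][5].round(3),s["position"].round(4))'
python3 steer.py '0 0 .0003 .12;0 0 .0003 .12;0 0 .0003 .12;0 0 .0003 .12;0 0 0 0'; python3 -c "$P"; python3 steer.py '0 0 .0002 .08;0 0 .0002 .08;0 0 0 0'; python3 -c "$P"
```

```text
clock: 8.0
position: [0.592, -0.151, 0.1674]
ee_rot: [0.001, 0.777, 0.629, 0.0]
contact_force: [-1.0, -0.1, 7.4]
width: 0.0238
gripper_force: 75.7
[0.099 0.328 0.043] [-1.  -0.1  7.4] -0.154 [ 0.592  -0.151   0.1674]
clock: 8.25
position: [0.592, -0.151, 0.167]
ee_rot: [0.001, 0.825, 0.566, 0.001]
contact_force: [-0.1, 1.3, 6.7]
width: 0.0237
gripper_force: 75.7
[0.239 0.338 0.093] [-0.1  1.3  6.7] 0.005 [ 0.592 -0.151  0.167]
```

```bash
P='from rig import manip; s=manip.get_state(); print(s["moment"].round(3), s["contact_force"].round(1), s["qpos"][5].round(3),s["position"].round(4))'
python3 steer.py '0 0 .0002 .08;0 0 .0002 .08;0 0 0 0'; python3 -c "$P"; python3 steer.py '0 0 .0001 .06;0 0 0 .06;0 0 0 0'; python3 -c "$P"
```

```text
clock: 8.5
position: [0.5921, -0.1509, 0.1666]
ee_rot: [0.001, 0.867, 0.498, 0.001]
contact_force: [-0.7, 0.6, 7.4]
width: 0.0242
gripper_force: 75.7
[0.21  0.289 0.027] [-0.7  0.6  7.4] 0.165 [ 0.5921 -0.1509  0.1666]
clock: 8.75
position: [0.5921, -0.1509, 0.1664]
ee_rot: [0.001, 0.895, 0.445, 0.001]
contact_force: [-0.5, 1.3, 7.7]
width: 0.0237
gripper_force: 75.7
[0.208 0.244 0.031] [-0.5  1.3  7.7] 0.284 [ 0.5921 -0.1509  0.1664]
```

```bash
P='from rig import manip; s=manip.get_state(); print(s["moment"].round(3), s["contact_force"].round(1), s["qpos"][5].round(3),s["position"].round(4))'
python3 steer.py '0 0 .0001 .06;0 0 .0001 .06;0 0 0 0'; python3 -c "$P"; python3 steer.py '0 0 .0001 .06;0 0 .0001 .06;0 0 0 0'; python3 -c "$P"
```

```text
clock: 9.0
position: [0.5922, -0.1509, 0.1664]
ee_rot: [0.001, 0.92, 0.391, 0.001]
contact_force: [-1.8, 1.2, 6.9]
width: 0.0241
gripper_force: 77.1
[0.175 0.231 0.139] [-1.8  1.2  6.9] 0.404 [ 0.5922 -0.1509  0.1664]
clock: 9.25
position: [0.5924, -0.1509, 0.1663]
ee_rot: [0.001, 0.942, 0.335, 0.001]
contact_force: [-0.5, 0.5, 7.8]
width: 0.0242
gripper_force: 78.9
[0.198 0.19  0.351] [-0.5  0.5  7.8] 0.523 [ 0.5924 -0.1509  0.1663]
```

```bash
P='from rig import manip; s=manip.get_state(); print(s["moment"].round(3), s["contact_force"].round(1), s["qpos"][5].round(3),s["position"].round(4))'
python3 steer.py '0 0 0 .06;0 0 0 0;0 0 0 0'; python3 -c "$P"; python3 steer.py '0 0 0 -.12;0 0 0 -.1;0 0 0 0';python3 -c "$P"
```

```text
clock: 9.5
position: [0.5924, -0.151, 0.1664]
ee_rot: [0.001, 0.951, 0.308, 0.001]
contact_force: [-1.2, 0.3, 7.6]
width: 0.0241
gripper_force: 79.9
[0.191 0.185 0.412] [-1.2  0.3  7.6] 0.581 [ 0.5924 -0.151   0.1664]
clock: 9.75
position: [0.5923, -0.1508, 0.1663]
ee_rot: [0.001, 0.911, 0.412, 0.001]
contact_force: [-0.5, 1.1, 8.4]
width: 0.0241
gripper_force: 76.2
[0.254 0.216 0.1  ] [-0.5  1.1  8.4] 0.359 [ 0.5923 -0.1508  0.1663]
```

Torque climbed to 0.41 N m with no more sinking: the screw is on its hard stop. Unload and lift.

```bash
python3 steer.py '0 0 0 -.04;0 0 -.01 0;0 0 -.025 0;0 0 -.035 0;0 0 0 0';python3 steer.py '0 0 0 0;0 0 0 0'
python3 - <<'E'
from h import *
s,d=snap("w6");T=tool(s);print(T.round(4),s["contact_force"],s["qpos"].round(3))
print("tip",proj(d,(T@np.r_[0,0,.087,1])[:3]))
t=T[:3,:3].T@(np.array([.4602,.2757,.23])-T[:3,3]);print(t.round(4))
E
```

```text
clock: 10.17
position: [0.5949, -0.1522, 0.2413]
ee_rot: [0.004, 0.904, 0.428, 0.004]
contact_force: [1.6, -0.1, 0.3]
width: 0.0243
gripper_force: 74.3
clock: 10.33
position: [0.5912, -0.1508, 0.2341]
ee_rot: [-0.0, 0.904, 0.428, -0.0]
contact_force: [-0.3, 0.4, -1.3]
width: 0.0241
gripper_force: 74.3
[[ 6.338e-01  7.735e-01 -9.000e-04  5.912e-01]
 [ 7.735e-01 -6.338e-01  5.000e-04 -1.508e-01]
 [-2.000e-04 -1.000e-03 -1.000e+00  2.341e-01]
 [ 0.000e+00  0.000e+00  0.000e+00  1.000e+00]] [-0.34832022  0.35916047 -1.33570819] [-0.364  0.32   1.393  0.     1.429  0.323]
tip [[320.21335034 196.48074224]]
[ 0.2469 -0.3716  0.0045]
```

```bash
python3 steer.py '.0224 -.0338 0 0;.0224 -.0338 0 0;.0224 -.0338 0 0;.0224 -.0338 0 0;.0224 -.0338 0 0'; python3 steer.py '.0224 -.0338 0 0;.0224 -.0338 0 0;.0224 -.0338 0 0;.0224 -.0338 0 0;.0224 -.0338 0 0';python3 steer.py '.0224 -.0338 0 0;0 0 0 0;0 0 0 0;0 0 0 0'
python3 - <<'E'
from h import *
s,d=snap("w7");T=tool(s);print(T.round(4))
i=d["img"][100:240,240:400,::-1];cv2.imwrite("pics/w7c.png",np.hstack([cv2.resize(i,None,fx=2.5,fy=2.5,interpolation=3),cv2.resize(cv2.imread("pics/w6.png")[100:240,240:400],None,fx=2.5,fy=2.5,interpolation=3)]))
print("hole",proj(d,[[.4602,.2757,.055],[.461,.2768,.055]]),"tip",proj(d,(T@np.r_[0,0,.087,1])[:3]))
t=T[:3,:3].T@(np.array([.4602,.2757,.0923])-T[:3,3]);print(t.round(4))
E
```

```text
clock: 10.8
position: [0.5299, 0.0443, 0.2328]
ee_rot: [-0.001, 0.904, 0.428, -0.002]
contact_force: [1.0, 1.0, -0.2]
width: 0.0238
gripper_force: 74.3
clock: 11.22
position: [0.4701, 0.2378, 0.233]
ee_rot: [-0.0, 0.904, 0.428, -0.002]
contact_force: [1.3, 0.6, -0.1]
width: 0.0241
gripper_force: 74.3
clock: 11.55
position: [0.4593, 0.2748, 0.2332]
ee_rot: [0.0, 0.904, 0.429, -0.001]
contact_force: [1.6, 1.3, -1.1]
width: 0.0242
gripper_force: 74.4
[[ 6.327e-01  7.744e-01 -2.300e-03  4.593e-01]
 [ 7.744e-01 -6.327e-01 -1.900e-03  2.748e-01]
 [-2.900e-03 -6.000e-04 -1.000e+00  2.332e-01]
 [ 0.000e+00  0.000e+00  0.000e+00  1.000e+00]]
hole [[320.31648159 172.04621002]
 [320.24604725 170.80905993]] tip [[320.21134271 196.47772932]]
[0.0017 0.0002 0.1409]
```

View pics/w7c.png

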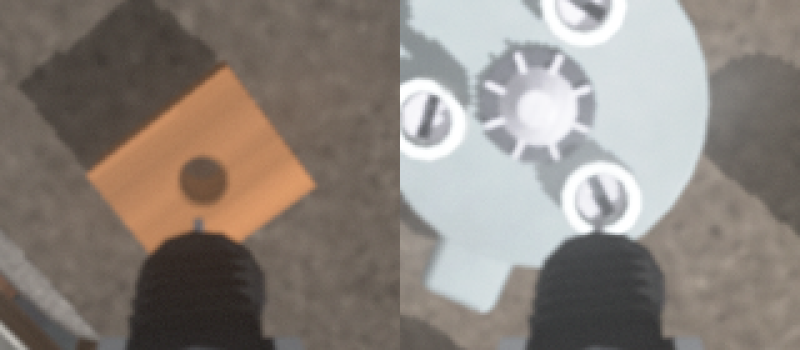

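The picture shows the block's hole at about (321.4,172.2), where it was predicted, with the blade tip in line. On the right, the turned screw now sits deep like the others. Inserting.

```bash
python3 steer.py '.0013 .0008 0 0;0 0 .035 0;0 0 .035 0;0 0 0 0;0 0 0 0'; python3 steer.py '0 0 .01 0;0 0 .015 0;0 0 .02 0;0 0 .015 0;0 0 0 0'; python3 steer.py '0 0 .005 0;0 0 .003 0;0 0 0 0;0 0 0 0'
```

```text
clock: 12.02
position: [0.4607, 0.274, 0.1633]
ee_rot: [-0.0, 0.904, 0.427, -0.002]
contact_force: [0.2, -1.1, -0.7]
width: 0.0239
gripper_force: 74.4
clock: 12.43
position: [0.4621, 0.2754, 0.1045]
ee_rot: [0.0, 0.904, 0.428, 0.0]
contact_force: [0.7, 0.9, -2.6]
width: 0.0231
gripper_force: 85.5
clock: 12.77
position: [0.4622, 0.276, 0.0972]
ee_rot: [-0.0, 0.904, 0.428, 0.001]
contact_force: [0.1, 1.1, -2.2]
width: 0.0235
gripper_force: 85.7
```

```bash
python3 steer.py '0 0 .002 0;0 0 .001 0;0 0 0 0;0 0 0 0'; python3 steer.py '0 0 .001 0;0 0 0 0;0 0 0 0'; python3 steer.py '0 0 .001 0;0 0 0 0;0 0 0 0'
```

```text
clock: 13.1
position: [0.4619, 0.276, 0.0938]
ee_rot: [-0.0, 0.904, 0.428, 0.001]
contact_force: [1.4, 1.4, -1.8]
width: 0.0234
gripper_force: 85.7
clock: 13.35
position: [0.4618, 0.2759, 0.0927]
ee_rot: [-0.0, 0.904, 0.428, 0.0]
contact_force: [1.9, 0.9, -0.3]
width: 0.0236
gripper_force: 85.7
clock: 13.6
position: [0.4617, 0.2758, 0.0916]
ee_rot: [-0.0, 0.904, 0.428, 0.0]
contact_force: [1.2, 0.9, 0.1]
width: 0.0235
gripper_force: 85.7
```

```bash
python3 steer.py '0 0 .001 0;0 0 0 0;0 0 0 0'; python3 steer.py '0 0 .001 0;0 0 0 0;0 0 0 0'
```

```text
clock: 13.85
position: [0.4617, 0.2758, 0.0906]
ee_rot: [-0.0, 0.904, 0.428, 0.0]
contact_force: [1.8, 0.2, -0.1]
width: 0.0236
gripper_force: 85.8
clock: 14.1
position: [0.4618, 0.2759, 0.0905]
ee_rot: [-0.0, 0.904, 0.428, 0.001]
contact_force: [0.9, 0.5, 5.2]
width: 0.0235
gripper_force: 86.5
```

Seated with contact at TCP z 0.0905. Open and retreat straight up.

```bash
python3 steer.py '0 0 0 0;0 0 0 0;0 0 0 0;0 0 0 0;0 0 0 0' .085; python3 steer.py '0 0 -.02 0;0 0 -.035 0;0 0 -.035 0;0 0 -.035 0;0 0 0 0'; python3 steer.py '.03 0 0 0;.03 0 0 0;0 0 0 0;0 0 0 0'
python3 - <<'E'
from h import *
from rig import manip
s,d=snap("w8");a=manip.get_image("scene")["img"][:,:,::-1];b=manip.get_image("top")["img"][:,:,::-1]
r=lambda i,w:cv2.resize(i,(w,240),interpolation=3)
cv2.imwrite("pics/fin.png",np.vstack([np.hstack([r(a[110:190,200:300],300),r(d["img"][80:360,120:520,::-1],400)]),np.hstack([r(b[190:270,140:240],300),r(a[120:330,220:540],400)])]))
print(s["position"],s["contact_force"],s["width"])
E
```

```text
clock: 14.52
position: [0.461, 0.2755, 0.0893]
ee_rot: [-0.0, 0.904, 0.428, -0.001]
contact_force: [0.6, -0.5, 0.3]
width: 0.082
gripper_force: 0.0
clock: 14.93
position: [0.4654, 0.2774, 0.2218]
ee_rot: [0.0, 0.904, 0.428, 0.007]
contact_force: [1.9, 0.7, 0.7]
width: 0.0852
gripper_force: 0.0
clock: 15.27
position: [0.4998, 0.3227, 0.2136]
ee_rot: [0.0, 0.904, 0.428, -0.001]
contact_force: [-0.0, -0.1, -0.2]
width: 0.0847
gripper_force: 0.0
[0.49975843 0.32265732 0.21363509] [-0.04119506 -0.05848538 -0.18857018] 0.084712339930955
```

View pics/fin.png

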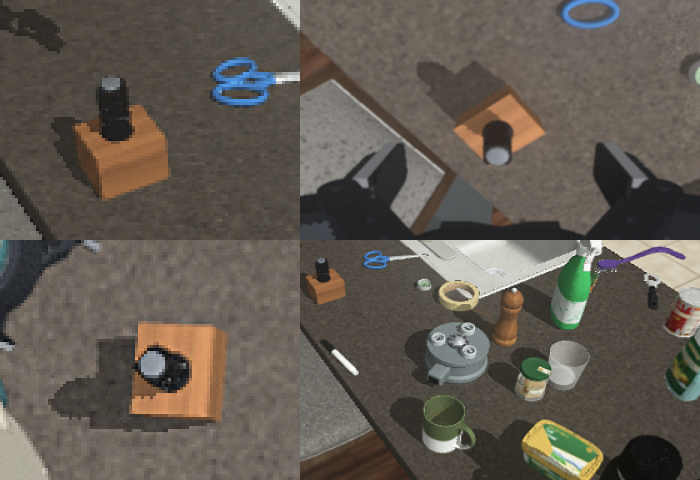

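The driver stands upright in its block with its guard on the top, the gripper is clear and open, and the other things are where they were. Handing in.

```bash
python3 -c "
from rig import manip
print(manip.sign_off())"
```

```text
the job is handed in; nothing more can be done
None
```

I turned the loose screw clockwise with the driver until it hit its hard stop (torque rose from about 0.08 to 0.41 N m), put the driver back upright in its block and let go, and handed the job in at about 15 s of the 72 s allowed.

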